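# Fetch a thin brass blank over the tray's edge and fix it in the holding fixture

## Robot

A 6-joint arm with a two-finger parallel gripper is mounted at the origin on the work surface. World frame = base frame: x ahead of the robot, y to its left, z up, the work surface at z = 0. Lengths are in m, angles in degrees, forces in N, time in s.
With the tool pointing down it reaches from about 0.15 to 0.775 m from the base axis. Payload 6.1 kg.
Tool frame: the origin (TCP) lies on the centre line of the jaws, within the pads' length; the fingertips stand 22 mm ahead of it and the grasp point (between the pads) lies 3 mm ahead of it (finger_overhang is the distance from the TCP to the fingertips, in m); y points along the fingers, z is the direction in which the jaws open and shut, and the axes are right-handed (so a half turn about y gives the same grasp; the last joint's range is limited). The gripper opens to 85 mm and grips with 20 to 120 N. Pads are 22 mm wide; open, the fingers measure 114 mm over their backs; the gripper's body (76 mm by 85 mm) begins 54 mm behind the grasp point. The pads swing forward as they close: fully open they stand 13 mm farther back than shut.
Start: joints at [-72.021, 7.208, -2.269, 80.523, 0, 90], TCP at [0.162, -0.499, 0.253] pointing down, gripper open.
Joint ranges: [-155.77, 155.77], [-54.66, 111.73], [-72.52, 77.12], [-102.08, 115.82], [-83.92, 84.16], [-180, 180]. Speed limits (degrees/s): [136.94, 136.94, 172.46, 180, 180, 180].

## Interface

Orientations are given as [roll, pitch, yaw] about the fixed x, y, z axes, in that order (R = Rz(yaw) Ry(pitch) Rx(roll)).
In Python, from station import * gives the robot as it stands.
- The arm moves only by the tool drive_tool, never from a script. Its argument "deltas" is a list of rows, each an object with "grip": the closure, from 0 (fully open) to 1 (shut); "offset": the shift along the world's x, y, z in m, a list of three; "roll": the turn about the world's z in degrees. A call has exactly 5 rows; each row is the pose to reach, as a shift and turn from the pose commanded when the call began; what a row does not reach only later rows make up. A row lasts 1/8 s, in which the tool goes at most 62.5 mm and 10.7 degrees, less where a joint would pass 70% of its speed; a pose out of reach is approached as far as the arm can. A call with a gripper value outside its range is refused whole. The fingers move at their own pace and stop on an object; "newtons" is the grip in N (left out, the last holds). Time passes only in rows, so rows that repeat a pose let the fingers close, or fill a call up. It gives the time, the measured TCP pose, the force and the opening at its end, in the units of the state.
- get_obs(): the state, without advancing time (a new reading comes with each control period).
- read_camera(name): name is "scene" or "top" or "wrist"; returns a dict with "color" (480x640x3 uint8, red, green, blue), "fx", "fy", "cx", "cy" (pixels), "k1" (the pictures are not rectified: a ray, as slopes to the right and down, at radius r is drawn at 1 + k1 r^2 times it, then the intrinsics apply), "xyz" and "orientation" of the camera in the world; the wrist camera has in their place "mount" (4x4, takes a point from camera to tool coordinates, whose origin is the TCP and whose axes are the tool frame's). Camera axes: x right, y up, looking along -z (the intrinsics and any distortion apply to the point x, -y, -z); pixel columns grow to the right and rows downward; lengths in m; the calibration is good to about 2 mm. A picture is of the moment at which its call begins: read the wrist's pose just before it. There is no depth.
- job_done(): hands the job in, once; it reports no verdict.
Trained networks look in a picture, given as the dict that the camera call returned (one of the last four; its "shot" number tells which), for a name from the list of things; names that differ only in an ending like _2 or _b are one class to them, and where a whole thing is asked for, a point or a joint stands for the part that bears it (a point fixed in the world has none). Each returns a list of dicts, best first, with "confidence" (0 to 1); they miss things now and then, are a little off and sometimes report something else, mostly with a low value. They report only what shows in the picture. A call takes as long as a camera call. They do not tell look-alikes from the thing itself.
- look_for(picture, label): "centre" ([column, row] in pixels, amid what is visible of it).
- silhouettes(picture, label): "pixels" (480x640 bool, what is visible of it) and "centre" ([column, row] in pixels, amid what is visible of it).
- pinpoint(picture, label): "centre" ([column, row] in pixels: a listed point, or the origin of a listed thing).
The state is a dict: "time": time; "joints": joint angles; "dq": joint speeds; "tau": joint torques, N m; "ee_pos": TCP position; "tcp_rot": TCP orientation; "ft_force": force on the tool from outside, world axes, zero at the start; "wrist_torque": the same for the moment, N m; "grip_width": opening from 0.0 (shut) to 1.0 (fully open).
Only numpy, scipy, OpenCV 4.12 (cv2) and the standard library are available. Lean on these libraries where they do the work, as an engineer would, in place of code of your own. Each camera call takes 0.05 s, during which the arm holds its last target. There are 200 camera calls.

## Task

Slide the long brass blank along its lane until about a third of it sticks out over the tray's open front edge, pinch it there by its two long sides, and carry it to the steel holding fixture. Lay it lengthways and centred on the fixture's bed, let go, then push the sliding jaw firmly against its end so that the blank is caught snugly between jaw and stop. Never press the blank hard onto the tray, never let it fall, and leave the other brass pieces in their lanes.

Things in the scene. Friction and masses are not known exactly. Their poses are not given: they have to be found in the camera images.
- blank_mid (a point): Centre of the long brass blank: loose flat bar 130 long (x) x 46 wide (y) x 2.5 thick, about 125 g, ends alike, flat in one of three tray lanes, rear end 3 to 12 from the rear lip (no room to push from behind). Pressed by a fingertip from above (5 to 20 N) it is dragged along (slippery on the lanes, about 0.25 against 0.6 under a finger), perhaps slipping: look again. Over 60 N is pressing hard.
- tray_edge (a point): Middle of the open front edge of the fixed wooden tray, at lane floor level, 60 above the table. x points into the tray along the lanes, y across, z up. Tray 160 deep, 204 wide; three lanes 60 wide, centre lines at y = -66, 0, +66; lips between and behind them 8 high, 6 to 8 thick. The front face is upright, with free air before it down to the table.
- short_mid (a point): Centre of the short brass plate, 70 x 46 x 2.5, lying in another lane. Not to be disturbed (stays within 20 mm).
- disc_mid (a point): Centre of the brass disc, 46 across, 2.5 thick, lying in another lane. Not to be disturbed (stays within 20 mm).
- stop_face (a point): Middle of the face of the steel fixture's fixed stop, at bed top level, 60 above the table. x points from the sliding jaw to the stop, y across, z up. The stop is 60 wide, 18 thick, rises 25 above the bed. The blank lies home with its centre at x = -65, y = 0, z = +1.25; its jaw end then juts 25 past the bed.
- bed (a point): Middle of the top of the fixture's bed, 52.5 before the stop's face; axes as stop_face. The bed is a fixed steel block 105 long (x), only 28 wide, standing 48 above a base plate 70 wide and 12 high, so that fingers holding the blank by its sides pass down either side of it.
- jaw_face (a point): Middle of the sliding jaw's working face, at bed level; axes as stop_face. The jaw is an upright steel plate 50 wide, 16 thick (from this face back to x = -16), its top 30 above this point; push it towards the stop on its back face, anywhere from 20 below to 25 above this point. Behind the plate its foot reaches to x = -45, the foot's top 29 below this point.
- jaw (a joint): Travel of the jaw towards the stop in m, 0 (fully open, 190 mm from the stop) to 0.075; it slides with about 3 N of friction and stays where it is left. With the blank home against the stop it meets the blank at about 0.060.
Not all that is in view belongs to the job. Leave any black, pink or red look-alike of the part that bears blank_mid alone.

How it is judged (in metres and radians):
On the way, in this order (a step that is already met when the one before it is completed fails the run):
1. the blank, flat in its lane, sticks out 30 to 62 mm over the tray's front edge (x of blank_mid in the frame of tray_edge between 0.003 and 0.035 m and z of blank_mid in the frame of tray_edge between -0.002 and 0.006 m and angle between blank_mid's own z axis and vertical below 0.08 rad), for 0.2 s.
2. the blank lies on the fixture's bed between jaw and stop, let go (y of blank_mid in the frame of stop_face between -0.008 and 0.008 m and z of blank_mid in the frame of stop_face between -0.002 and 0.0045 m and angle between the x axis of blank_mid and the x axis of stop_face, either way round below 0.1 rad and x of blank_mid in the frame of stop_face between -0.1 and -0.06 m and contact force between the fingers and blank below 0.2 N), for 0.2 s.
3. the jaw is pushed firmly against the blank's end (over 3 N), the blank home against the stop (contact force between jaw and blank above 3 N and x of blank_mid in the frame of stop_face between -0.068 and -0.06 m), for 0.02 s.
At the end, for the whole second after the job is handed in: The blank lies flat on the bed, centred within 8 mm, along the fixture within 0.1 rad, one end within 3 mm of the stop and the other within 3 mm of the jaw, at rest (y of blank_mid in the frame of stop_face between -0.008 and 0.008 m and z of blank_mid in the frame of stop_face between -0.002 and 0.0045 m and angle between the x axis of blank_mid and the x axis of stop_face, either way round below 0.1 rad and x of blank_mid in the frame of stop_face between -0.068 and -0.06 m and x of blank_mid in the frame of jaw_face between 0.06 and 0.068 m and linear speed of blank below 0.01 m/s and velocity of joint jaw below 0.005 m/s); the robot touches nothing.
It fails at once if the blank falls from tray, fixture or fingers (height (world z) of blank_mid below 0.05 m).
It fails at once if the blank is pressed onto the tray with more than 60 N (contact force between blank and tray above 60 N).
It fails at once if another brass piece is moved more than 20 mm (distance of any of short_mid, disc_mid from where it was at the start of the episode above 0.02 m).
It also fails if it takes over 64 s, if anything falls off the work surface, if the arm or the gripper's body presses on something with over 40 N, if the wrist force passes 120 N, or if a joint passes its speed limit or range.

## Working session

There is one attempt and no reset: what is moved stays moved. The work goes in short steps, Python scripts to look and compute and a tool call to move; the robot and the scene stay as the last step left them, time stands still between calls to the robot, and variables do not carry over. Pictures are saved under pics/ and viewed, about 8 in all and at most 12, crops included, and the job is handed in when it is done.

Besides the shell and the picture viewer there is one more tool, called after "Emit:" by a JSON object that holds its "op" and its "data", one argument or row to a line. drive_tool: Moves the arm, as the interface text tells. Its arguments: {"type":"object","properties":{"deltas":{"type":"array","items":{"type":"object","properties":{"grip":{"type":"number"},"offset":{"type":"array","items":{"type":"number"}},"roll":{"type":"number"}}}},"newtons":{"type":"number"}},"required":["deltas"]}

```bash
ls; mkdir -p pics; cat > h.py <<'E'
from station import *
import numpy as np, cv2
from scipy.spatial.transform import Rotation as R
def cam(p,obs=None):
    if "mount" in p:
        T=np.eye(4);T[:3,:3]=R.from_euler('xyz',obs["tcp_rot"],degrees=True).as_matrix();T[:3,3]=obs["ee_pos"]
        M=T@np.array(p["mount"]);return M[:3,:3],M[:3,3]
    return R.from_euler('xyz',p["orientation"],degrees=True).as_matrix(),np.array(p["xyz"])
def px2w(p,uv,z,obs=None):
    Rm,t=cam(p,obs)
    d=np.array([(uv[0]-p["cx"])/p["fx"],(uv[1]-p["cy"])/p["fy"]])
    s=d.copy()
    for _ in range(20): s=d/(1+p["k1"]*(s@s))
    r=Rm@np.array([s[0],-s[1],-1]); return t+r*(z-t[2])/r[2]
def save(p,n,crop=None,k=1):
    im=p["color"][:,:,::-1]
    if crop: im=im[crop[1]:crop[3],crop[0]:crop[2]]
    cv2.imwrite("pics/"+n+".png",cv2.resize(im,None,fx=k,fy=k,interpolation=cv2.INTER_CUBIC))
E
python3 - <<'E'
from h import *
o=get_obs();print(o)
Z=dict(blank_mid=.0625,tray_edge=.06,short_mid=.0625,disc_mid=.0625,stop_face=.06,bed=.06,jaw_face=.06)
for c in("top","scene"):
    p=read_camera(c);save(p,c);print(c,p["xyz"],p["orientation"])
    for l,z in Z.items():
        for d in pinpoint(p,l)[:3]: print(l,np.round(d["centre"]),round(d["confidence"],2),np.round(px2w(p,d["centre"],z),4))
E
```

```text
pics
{'time': 0.0, 'joints': array([-7.20209063e+01,  7.24075756e+00, -2.32624268e+00,  8.05220476e+01,
       -1.79838512e-03,  9.00004479e+01]), 'dq': array([-0.03885321, -0.03974983, -0.09002813,  0.01082579, -0.04364528,
        0.05020477]), 'tau': array([-2.30961530e-03, -4.35909641e+01,  3.52924240e+01,  1.69902679e-02,
       -2.81150915e-04,  7.38221388e-06]), 'ee_pos': array([ 0.16193244, -0.49902407,  0.25253441]), 'tcp_rot': array([-9.00890478e+01, -1.79907907e-03, -1.62021351e+02]), 'ft_force': array([ 0.15160486, -0.07848785, -0.47979085]), 'wrist_torque': array([ 0.02323289, -0.01916437,  0.03699651]), 'grip_width': 0.998919031484358}
top [ 0.28226371 -0.00259105  1.18059257] [ 1.15898454e+01  7.70169392e-02 -8.80796521e+01]
blank_mid [233. 226.] 0.79 [0.537  0.181  0.0625]
blank_mid [255. 325.] 0.75 [0.3431 0.1261 0.0625]
blank_mid [168. 334.] 0.69 [0.3195 0.2918 0.0625]
tray_edge [197. 263.] 0.94 [0.4606 0.2469 0.06  ]
short_mid [169. 217.] 0.7 [0.552  0.3108 0.0625]
disc_mid [199. 221.] 0.93 [0.5449 0.2487 0.0625]
stop_face [427. 160.] 0.8 [ 0.6887 -0.2079  0.06  ]
bed [430. 187.] 0.89 [ 0.6329 -0.2153  0.06  ]
scene [ 0.86606994 -0.33362365  0.69938003] [36.59045068 -0.45937659 48.28287872]
blank_mid [179. 243.] 0.87 [ 0.3511 -0.1957  0.0625]
blank_mid [318. 180.] 0.85 [0.4    0.093  0.0625]
blank_mid [399. 200.] 0.81 [0.5407 0.1732 0.0625]
tray_edge [396. 160.] 0.57 [0.4611 0.252  0.06  ]
short_mid [447. 165.] 0.9 [0.5418 0.3212 0.0625]
disc_mid [427. 185.] 0.8 [0.55   0.2458 0.0625]
stop_face [300. 391.] 0.69 [ 0.6937 -0.2055  0.06  ]
bed [273. 365.] 0.81 [ 0.6379 -0.2095  0.06  ]
bed [426. 185.] 0.35 [0.5491 0.2452 0.06  ]
```

View pics/top.png

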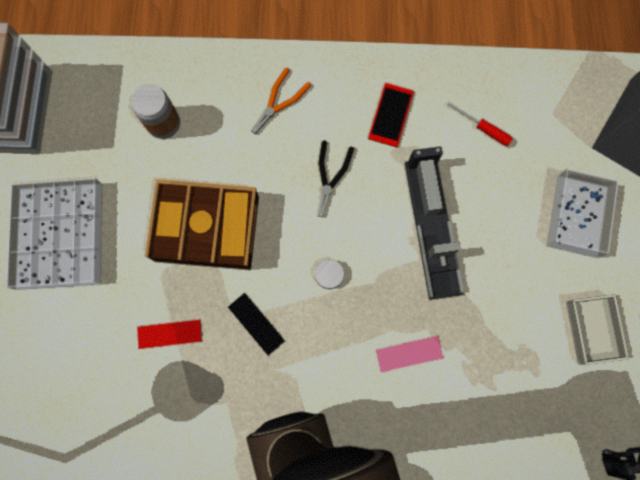

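View pics/scene.png

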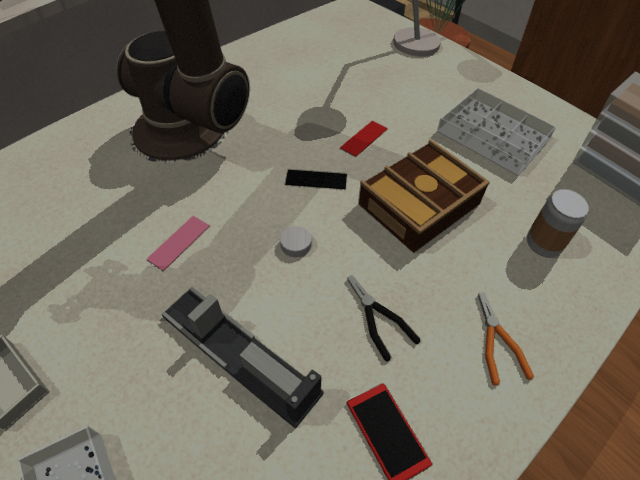

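The top view shows the tray at (202,222). The blank candidates are brass in the right lane (235,224), black (257,323), pink (409,353) and red (169,333). Only the brass one lies in a lane, so it is the blank. The scene view agrees: (399,200) is in the tray, and the fixture is at (245,355) with its stop at the lower right. Next I'll measure the yaws and confirm with a crop.

```bash
python3 - <<'E'
from h import *
p=read_camera("top");q=read_camera("scene")
def rect(p,m,z):
    c=max(cv2.findContours(m.astype(np.uint8),0,cv2.CHAIN_APPROX_NONE)[0],key=cv2.contourArea)[:,0]
    w=np.array([px2w(p,u,z)[:2] for u in c],np.float32)*1000
    r=cv2.minAreaRect(w);b=cv2.boxPoints(r);return np.round(r[0],1),np.round(r[1],1),round(r[2],1)
for n,pp in(("top",p),("scene",q)):
  for l,z in(("blank_mid",.0625),("short_mid",.0625),("jaw_face",.09),("jaw",.09),("tray_edge",.06),("stop_face",.085),("bed",.06)):
    try:
      for d in silhouettes(pp,l)[:4]: print(n,l,np.round(d["centre"]),round(d["confidence"],2),rect(pp,d["pixels"],z))
    except Exception as e: print(n,l,e)
    try:
      for d in pinpoint(pp,l)[:2]: print("   pin",np.round(d["centre"],1),round(d["confidence"],2),np.round(px2w(pp,d["centre"],.06),4))
    except Exception as e: print(n,l,e)
a=p["color"][130:310,130:270];b=p["color"][130:310,380:520]
cv2.imwrite("pics/crop.png",cv2.resize(np.hstack([a,b])[:,:,::-1],None,fx=2.8,fy=2.8,interpolation=cv2.INTER_CUBIC))
E
```

```text
top blank_mid [408. 352.] 0.94 (array([ 297.4, -172. ]), array([ 44.4, 123.3]), 14.3)
top blank_mid [236. 227.] 0.88 (array([541.4, 179.9]), array([131.7,  52.1]), 0.7)
top blank_mid [253. 323.] 0.63 (array([344.6, 123.5]), array([125.1,  44.5]), 42.4)
top blank_mid [166. 334.] 0.63 (array([320.2, 291.1]), array([ 44.2, 122.5]), 9.2)
   pin [410.3 351.3] 0.79 [ 0.3023 -0.1751  0.06  ]
   pin [235.7 225.1] 0.63 [0.5394 0.1753 0.06  ]
top short_mid [170. 218.] 0.58 (array([546.6, 310.9]), array([46.4, 69.2]), 89.4)
top short_mid [199. 232.] 0.57 (array([539.7, 241.7]), array([213.1, 170.8]), 87.0)
   pin [169.9 216.6] 0.87 [0.5526 0.3093 0.06  ]
top jaw_face [443. 261.] 0.86 (array([ 481.5, -233.7]), array([54.4, 66.3]), 9.7)
   pin [440.9 249.3] 0.8 [ 0.5037 -0.2354  0.06  ]
top jaw [441. 257.] 0.56 (array([ 481.3, -232.6]), array([53.7, 68.1]), 10.0)
top jaw it knows: bed, blank_mid, disc_mid, jaw_face, short_mid, stop_face, tray_edge
top tray_edge [197. 232.] 0.62 (array([540.5, 242.3]), array([214. , 170.3]), 86.9)
top tray_edge [170. 218.] 0.21 (array([547.5, 310.8]), array([47.2,
[... 1186 characters left out ...]
 knows: bed, blank_mid, disc_mid, jaw_face, short_mid, stop_face, tray_edge
scene tray_edge [245. 358.] 0.3 (array([ 584.3, -231.2]), array([280. ,  81.5]), 10.8)
   pin [399.4 162.6] 0.89 [0.4703 0.2531 0.06  ]
scene stop_face [247. 360.] 0.98 (array([ 595.9, -233.6]), array([273.2,  80.4]), 10.1)
scene stop_face [208. 321.] 0.48 (array([ 521.2, -244.7]), array([51.9, 66.3]), 10.3)
   pin [296.6 391. ] 0.57 [ 0.6906 -0.2092  0.06  ]
   pin [396.4 159.9] 0.28 [0.4608 0.2545 0.06  ]
scene bed [247. 356.] 0.81 (array([ 584. , -230.7]), array([283.1,  83.2]), 10.9)
scene bed [206. 320.] 0.31 (array([ 507.2, -240.8]), array([54. , 67.6]), 10.2)
   pin [275.6 369.4] 0.55 [ 0.6454 -0.2113  0.06  ]
```

View pics/crop.png

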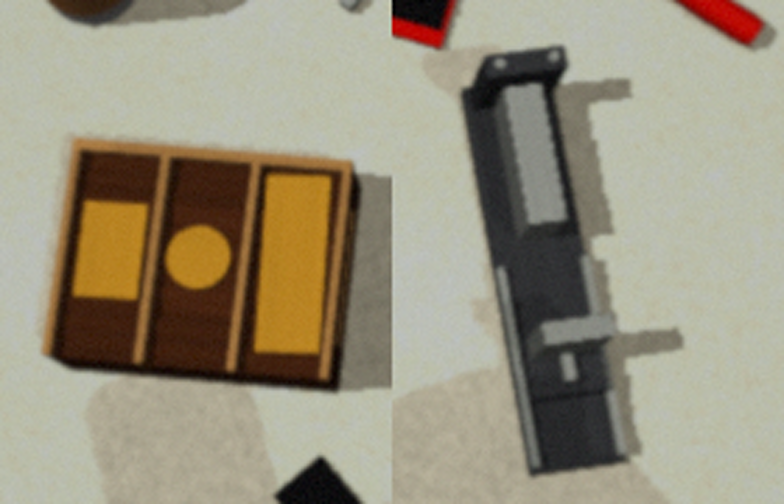

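The crop confirms the brass blank in the right lane (crop 295,265) with its sides parallel to the lips. The short plate and disc lie in the other two lanes. The fixture's stop is at the top and its jaw at (575,330). I'll look at the fixture from close by on the way.

Emit:
{"op": "drive_tool", "data": {
  "deltas": [
    {"offset": [0.045,0.03,0.02],"roll": -4,"grip": 0.5},
    {"offset": [0.09,0.06,0.04],"roll": -8,"grip": 1},
    {"offset": [0.14,0.09,0.06],"roll": -8,"grip": 1},
    {"offset": [0.19,0.12,0.08],"roll": -8,"grip": 1},
    {"offset": [0.24,0.15,0.1],"roll": -8,"grip": 1}
  ],
  "newtons": 80
}}

```text
time: 2.82
ee_pos: [0.4035, -0.3482, 0.3541]
tcp_rot: [-90.0, 0.0, -170.0]
ft_force: [0.4, -0.5, -0.5]
grip_width: 0.002
```

Emit:
{"op": "drive_tool", "data": {
  "deltas": [
    {"offset": [0.04,0.03,0.0],"grip": 1},
    {"offset": [0.08,0.06,0.0],"grip": 1},
    {"offset": [0.12,0.09,0.0],"grip": 1},
    {"offset": [0.15,0.12,0.0],"grip": 1},
    {"offset": [0.15,0.12,0.0],"grip": 1}
  ]
}}

```text
schema error: expected keys grip, offset, roll
```

```bash
python3 - <<'E'
from h import *
o=get_obs();p=read_camera("wrist");save(p,"w1");print(np.round(o["ee_pos"],4),o["tcp_rot"],o["time"],p["fx"],np.round(p["mount"],3).tolist())
for l in("bed","stop_face","jaw_face"):
    for d in pinpoint(p,l)[:2]: print(l,np.round(d["centre"],1),round(d["confidence"],2),np.round(px2w(p,d["centre"],.06,o),4))
E
```

```text
[ 0.4035 -0.3482  0.3541] [-8.99631899e+01  2.08682712e-02 -1.70028687e+02] 2.825 336.00617982656144 [[0.0, -0.966, -0.259, -0.065], [0.0, 0.259, -0.966, -0.121], [1.0, 0.0, 0.0, 0.0], [0.0, 0.0, 0.0, 1.0]]
jaw_face [241.   92.2] 0.62 [ 0.5138 -0.2363  0.06  ]
```

View pics/w1.png

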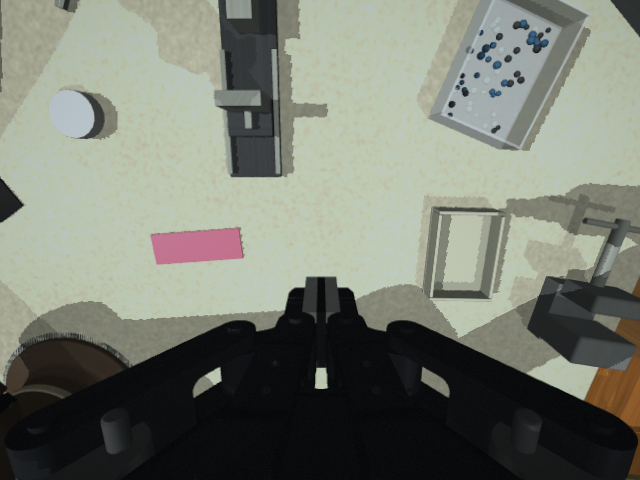

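The wrist view shows the fixture from above, with the jaw at (240,97) and the bed beyond the top of the frame. I need to go farther ahead.

Emit:
{"op": "drive_tool", "data": {
  "deltas": [
    {"offset": [0.02,0.04,0.0],"roll": 0,"grip": 1},
    {"offset": [0.04,0.08,0.0],"roll": 0,"grip": 1},
    {"offset": [0.06,0.12,0.0],"roll": 0,"grip": 1},
    {"offset": [0.07,0.13,0.0],"roll": 0,"grip": 1},
    {"offset": [0.07,0.13,0.0],"roll": 0,"grip": 1}
  ]
}}

```text
time: 3.65
ee_pos: [0.4718, -0.2199, 0.3529]
tcp_rot: [-90.0, -0.0, -170.0]
ft_force: [-0.6, 0.2, 0.2]
grip_width: -0.002
```

```bash
cat > look.py <<'E'
from h import *
import sys
o=get_obs();p=read_camera("wrist");save(p,sys.argv[1]);print(np.round(o["ee_pos"],4),np.round(o["tcp_rot"],2),o["time"])
for a in sys.argv[2:]:
    l,z=a.split(":");
    for d in pinpoint(p,l)[:2]: print(l,np.round(d["centre"],1),round(d["confidence"],2),np.round(px2w(p,d["centre"],float(z),o),4))
    for d in silhouettes(p,l)[:2]:
        c=max(cv2.findContours(d["pixels"].astype(np.uint8),0,cv2.CHAIN_APPROX_NONE)[0],key=cv2.contourArea)[:,0]
        r=cv2.minAreaRect(np.array([px2w(p,u,float(z),o)[:2] for u in c],np.float32)*1000)
        print("  sil",np.round(d["centre"]),round(d["confidence"],2),np.round(r[0],1),np.round(r[1],1),round(r[2],2))
E
python3 look.py w2 bed:.06 stop_face:.06 jaw_face:.06
```

```text
[ 0.4718 -0.2199  0.3529] [-9.0000e+01 -5.0000e-02 -1.7003e+02] 3.65
bed [345.6  51.5] 0.58 [ 0.6436 -0.2181  0.06  ]
  sil [340. 116.] 0.63 [ 561.2 -228.2] [266.8  64.8] 9.64
stop_face [346.9   2.2] 0.81 [ 0.6912 -0.2103  0.06  ]
  sil [339. 114.] 0.8 [ 560.4 -227.3] [268.   65.7] 10.24
jaw_face [342.9 171. ] 0.69 [ 0.5145 -0.2399  0.06  ]
  sil [336. 183.] 0.83 [ 494.2 -240.7] [42.7 57.3] 9.97
```

View pics/w2.png

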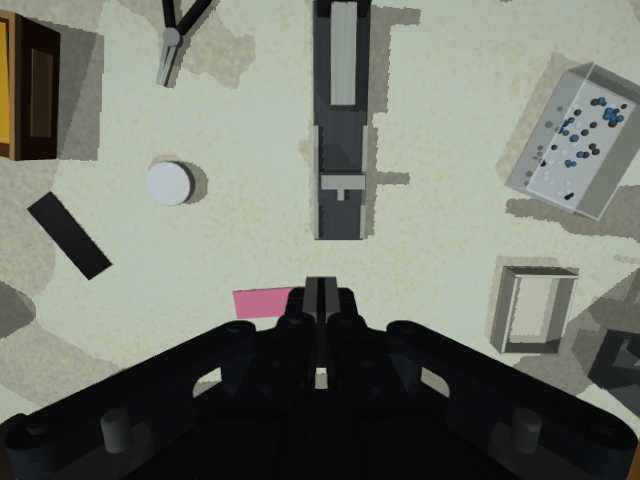

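The bed's near end is at (343,105), its sides run nearly parallel to the image columns, and the jaw top is at (343,180).

```bash
python3 - <<'E'
from h import *
o=get_obs();p=read_camera("wrist")
for n,u,z in(("near L",(331,104.5),.06),("near R",(355,104.5),.06),("far L",(333,3),.06),("far R",(356,3),.06),("jaw fL",(321,174),.09),("jaw fR",(366,174),.09),("jaw bL",(321,188),.09),("jaw bR",(366,188),.09)): print(n,np.round(px2w(p,u,z,o),4))
E
```

```text
near L [ 0.5864 -0.2125  0.06  ]
near R [ 0.5912 -0.2398  0.06  ]
far L [ 0.6881 -0.1962  0.06  ]
far R [ 0.6924 -0.2207  0.06  ]
jaw fL [ 0.5086 -0.2144  0.09  ]
jaw fR [ 0.5173 -0.2643  0.09  ]
jaw bL [ 0.4931 -0.2171  0.09  ]
jaw bR [ 0.5019 -0.2675  0.09  ]
```

Emit:
{"op": "drive_tool", "data": {
  "deltas": [
    {"offset": [0.0,0.06,0.0],"roll": -5,"grip": 1},
    {"offset": [0.0,0.12,0.0],"roll": -10,"grip": 1},
    {"offset": [0.0,0.18,0.0],"roll": -10,"grip": 1},
    {"offset": [0.0,0.24,-0.02],"roll": -10,"grip": 1},
    {"offset": [0.0,0.3,-0.04],"roll": -10,"grip": 1}
  ]
}}

```text
time: 4.68
ee_pos: [0.4737, 0.033, 0.3162]
tcp_rot: [-91.7, -0.0, -176.9]
ft_force: [-0.3, 0.4, -0.7]
grip_width: -0.005
```

Emit:
{"op": "drive_tool", "data": {
  "deltas": [
    {"offset": [-0.02,0.05,-0.02],"roll": 0,"grip": 1},
    {"offset": [-0.04,0.1,-0.04],"roll": 0,"grip": 1},
    {"offset": [-0.04,0.1,-0.04],"roll": 0,"grip": 1},
    {"offset": [-0.04,0.1,-0.04],"roll": 0,"grip": 1},
    {"offset": [-0.04,0.1,-0.04],"roll": 0,"grip": 1}
  ]
}}

```text
time: 5.3
ee_pos: [0.4416, 0.0731, 0.2771]
tcp_rot: [-94.2, -0.1, -173.1]
ft_force: [0.8, 0.4, 0.6]
grip_width: -0.002
```

```bash
python3 look.py w3 blank_mid:.0625 tray_edge:.06 disc_mid:.0625 short_mid:.0625
```

```text
[0.4416 0.0731 0.2771] [-9.4200e+01 -8.0000e-02 -1.7311e+02] 5.3
blank_mid [517.9 339.1] 0.91 [ 0.3327 -0.1396  0.0625]
blank_mid [282.1 266.8] 0.86 [0.3778 0.1227 0.0625]
  sil [146. 265.] 0.87 [351.3 271.4] [ 39.5 111.7] 8.79
  sil [271. 255.] 0.61 [383.4 130.6] [85.8 39.9] 42.79
tray_edge [166.8 169.4] 0.88 [0.4648 0.2511 0.06  ]
tray_edge [109.2  73.7] 0.52 [0.5496 0.309  0.06  ]
  sil [192.  79.] 0.79 [546.  243.8] [224.7 165.3] 87.22
disc_mid [170.2  84.3] 0.65 [0.546  0.2465 0.0625]
  sil [170.  84.] 0.7 [545.8 246.3] [47.2 45.8] 63.55
  sil [625. 204.] 0.7 [ 489.6 -197.7] [44.3 32.8] 11.53
short_mid [105.9  74.9] 0.96 [0.5479 0.3107 0.0625]
  sil [106.  72.] 0.75 [549.1 309.4] [49.9 70.6] 87.39
```

View pics/w3.png

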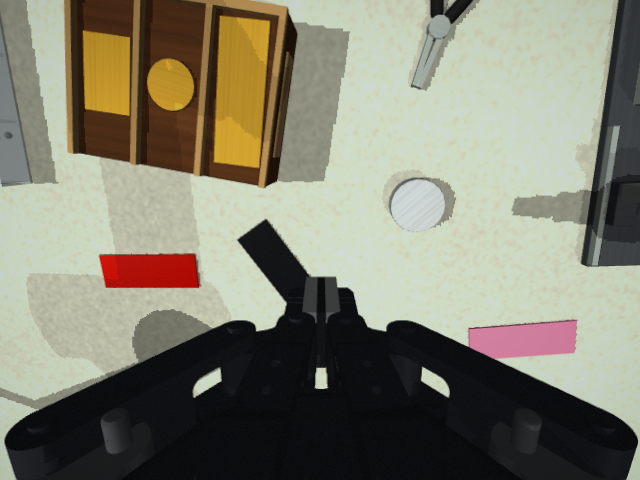

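```bash
python3 - <<'E'
from h import *
o=get_obs();print(o["time"],np.round(o["joints"],2),np.round(o["dq"],2),o["ee_pos"],o["tcp_rot"])
E
```

```text
5.75 [  6.88  -1.11  -8.27  82.97   4.21 179.94] [ 0.08 -0.05 -0.11 -0.04 -0.02 -0.07] [0.44093743 0.07343216 0.27666084] [-9.42089771e+01 -1.24751036e-01 -1.73061917e+02]
```

Emit:
{"op": "drive_tool", "data": {
  "deltas": [
    {"offset": [0.0,0.0,0.0],"roll": 0,"grip": 1},
    {"offset": [0.0,0.0,0.0],"roll": 0,"grip": 1},
    {"offset": [0.0,0.0,0.0],"roll": 0,"grip": 1},
    {"offset": [0.0,0.0,0.0],"roll": 0,"grip": 1},
    {"offset": [0.0,0.0,0.0],"roll": 0,"grip": 1}
  ]
}}

```text
time: 6.38
ee_pos: [0.4409, 0.0735, 0.2766]
tcp_rot: [-94.2, -0.1, -173.1]
ft_force: [0.1, 0.3, -1.0]
grip_width: -0.005
```

```bash
python3 - <<'E'
from h import *
o=get_obs();print(o["time"],np.round(o["joints"],2),np.round(o["dq"],2),o["ee_pos"],o["tcp_rot"])
E
```

```text
6.375 [  6.89  -1.12  -8.28  82.97   4.21 179.94] [ 0.03  0.07 -0.06  0.01  0.03  0.03] [0.4408861  0.07350151 0.27661401] [-9.42087223e+01 -1.26148902e-01 -1.73051469e+02]
```

The last joint has reached its 180° limit. I'll turn the tool the other way round, to yaw ≈ 0.

Emit:
{"op": "drive_tool", "data": {
  "deltas": [
    {"offset": [0.0,0.0,0.0],"roll": 10,"grip": 1},
    {"offset": [0.0,0.0,0.0],"roll": 20,"grip": 1},
    {"offset": [0.0,0.0,0.0],"roll": 30,"grip": 1},
    {"offset": [0.0,0.0,0.0],"roll": 40,"grip": 1},
    {"offset": [0.0,0.0,0.0],"roll": 50,"grip": 1}
  ]
}}

```text
time: 7.0
ee_pos: [0.4409, 0.0735, 0.2766]
tcp_rot: [-94.2, -0.1, -122.7]
ft_force: [-0.1, -0.2, 0.1]
grip_width: -0.002
```

Emit:
{"op": "drive_tool", "data": {
  "deltas": [
    {"offset": [0.0,0.0,0.0],"roll": 10.6,"grip": 1},
    {"offset": [0.0,0.0,0.0],"roll": 21.2,"grip": 1},
    {"offset": [0.0,0.0,0.0],"roll": 31.8,"grip": 1},
    {"offset": [0.0,0.0,0.0],"roll": 42.4,"grip": 1},
    {"offset": [0.0,0.0,0.0],"roll": 53,"grip": 1}
  ]
}}

```text
time: 7.62
ee_pos: [0.441, 0.0735, 0.2766]
tcp_rot: [-94.2, -0.1, -69.7]
ft_force: [-0.7, 0.2, 0.2]
grip_width: 0.003
```

The saturated wrist left a 4.2° tilt in the commanded pose. I'll cancel it at the reach limit, where the tool leans outward: turn so that the tilt points inward, then overreach a little at a time.

Emit:
{"op": "drive_tool", "data": {
  "deltas": [
    {"offset": [0.055,0.009,0.0],"roll": -5.4,"grip": 1},
    {"offset": [0.11,0.018,0.0],"roll": -10.8,"grip": 1},
    {"offset": [0.165,0.027,0.0],"roll": -10.8,"grip": 1},
    {"offset": [0.22,0.037,0.0],"roll": -10.8,"grip": 1},
    {"offset": [0.28,0.047,0.0],"roll": -10.8,"grip": 1}
  ]
}}

```text
time: 8.25
ee_pos: [0.7218, 0.1207, 0.277]
tcp_rot: [-94.1, -0.1, -80.9]
ft_force: [1.7, 0.4, 1.9]
grip_width: 0.002
```

Emit:
{"op": "drive_tool", "data": {
  "deltas": [
    {"offset": [0.02,0.0033,0.0],"roll": 0,"grip": 1},
    {"offset": [0.04,0.0067,0.0],"roll": 0,"grip": 1},
    {"offset": [0.06,0.01,0.0],"roll": 0,"grip": 1},
    {"offset": [0.06,0.01,0.0],"roll": 0,"grip": 1},
    {"offset": [0.06,0.01,0.0],"roll": 0,"grip": 1}
  ]
}}

```text
time: 8.88
ee_pos: [0.7856, 0.1313, 0.2691]
tcp_rot: [-93.8, -0.1, -80.9]
ft_force: [-0.7, 0.0, 0.0]
grip_width: 0.001
```

```bash
python3 - <<'E'
from h import *
o=get_obs();print(o["time"],np.round(o["joints"],2),np.round(o["dq"],2),o["ee_pos"],o["tcp_rot"])
E
```

```text
8.875 [ 9.5200e+00  5.5120e+01  7.7020e+01  1.1574e+02 -1.0000e-01  9.0380e+01] [-0.02 -3.43  0.88  0.26  0.11 -0.1 ] [0.7855791  0.13132608 0.26905209] [-93.84692003  -0.1254932  -80.85019653]
```

Emit:
{"op": "drive_tool", "data": {
  "deltas": [
    {"offset": [0.01,0.0017,0.02],"roll": 0,"grip": 1},
    {"offset": [0.02,0.0033,0.04],"roll": 0,"grip": 1},
    {"offset": [0.02,0.0033,0.04],"roll": 0,"grip": 1},
    {"offset": [0.02,0.0033,0.04],"roll": 0,"grip": 1},
    {"offset": [0.02,0.0033,0.04],"roll": 0,"grip": 1}
  ]
}}

```text
time: 9.5
ee_pos: [0.7812, 0.1305, 0.2951]
tcp_rot: [-92.0, -0.1, -80.9]
ft_force: [-0.4, -0.2, -0.6]
grip_width: 0.005
```

```bash
python3 - <<'E'
from h import *
o=get_obs();print(o["time"],np.round(o["joints"],2),np.round(o["dq"],2),o["ee_pos"],o["tcp_rot"])
E
```

```text
9.5 [ 9.5200e+00  5.3260e+01  7.7060e+01  1.1575e+02 -1.0000e-01  9.0380e+01] [ 0.1   0.57 -0.14  0.03  0.09 -0.04] [0.7812005  0.1304523  0.29510453] [-91.95747016  -0.11689009 -80.85565131]
```

That works: each such step takes off about 1.9°. Once more.

Emit:
{"op": "drive_tool", "data": {
  "deltas": [
    {"offset": [0.01,0.0017,0.02],"roll": 0,"grip": 1},
    {"offset": [0.02,0.0033,0.04],"roll": 0,"grip": 1},
    {"offset": [0.02,0.0033,0.04],"roll": 0,"grip": 1},
    {"offset": [0.02,0.0033,0.04],"roll": 0,"grip": 1},
    {"offset": [0.02,0.0033,0.04],"roll": 0,"grip": 1}
  ]
}}

```text
time: 10.12
ee_pos: [0.7768, 0.1297, 0.3167]
tcp_rot: [-90.4, -0.1, -80.9]
ft_force: [0.1, -0.6, -0.4]
grip_width: -0.0
```

Emit:
{"op": "drive_tool", "data": {
  "deltas": [
    {"offset": [-0.04,0.01,0.0],"roll": 5,"grip": 1},
    {"offset": [-0.08,0.02,0.0],"roll": 15,"grip": 1},
    {"offset": [-0.12,0.03,-0.01],"roll": 25,"grip": 1},
    {"offset": [-0.16,0.04,-0.02],"roll": 35,"grip": 1},
    {"offset": [-0.187,0.05,-0.037],"roll": 45,"grip": 1}
  ]
}}

```text
time: 10.75
ee_pos: [0.5873, 0.1799, 0.2807]
tcp_rot: [-90.3, -0.1, -39.0]
ft_force: [1.4, 0.1, 0.1]
grip_width: -0.002
```

Emit:
{"op": "drive_tool", "data": {
  "deltas": [
    {"offset": [0,0,0],"roll": 10,"grip": 1},
    {"offset": [0,0,0],"roll": 20,"grip": 1},
    {"offset": [0,0,0],"roll": 30,"grip": 1},
    {"offset": [0,0,0],"roll": 34,"grip": 1},
    {"offset": [0,0,0],"roll": 34,"grip": 1}
  ]
}}

```text
time: 11.38
ee_pos: [0.5897, 0.1797, 0.2798]
tcp_rot: [-90.4, -0.1, -5.5]
ft_force: [0.4, 0.4, -0.9]
grip_width: -0.0
```

```bash
python3 look.py w4 blank_mid:.0625 tray_edge:.06 disc_mid:.0625 short_mid:.0625
```

```text
[0.5897 0.1797 0.2798] [-9.038e+01 -8.000e-02 -5.460e+00] 11.375
blank_mid [313.5 168.3] 0.8 [0.542  0.1751 0.0625]
  sil [283.  12.] 0.77 [397.8 158.4] [54.4 39.1] 43.16
  sil [316. 162.] 0.56 [543.6 178. ] [ 46.2 129. ] 89.98
tray_edge [384.5  74.9] 0.7 [0.4635 0.2494 0.06  ]
  sil [401. 148.] 0.76 [545.6 246.9] [210.  163.8] 87.21
  sil [316. 164.] 0.26 [543.4 177.9] [ 47.2 131.2] 89.5
disc_mid [384.9 164.6] 0.72 [0.5451 0.2454 0.0625]
  sil [385. 164.] 0.85 [545.2 246.2] [45.1 45.1] 41.08
short_mid [452.6 161.9] 0.76 [0.5487 0.3117 0.0625]
  sil [454. 160.] 0.71 [548.7 310.1] [47.2 69.9] 88.38
  sil [ 20. 289.] 0.52 [ 636.1 -142.8] [ 75.2 201.6] 70.33
```

View pics/w4.png

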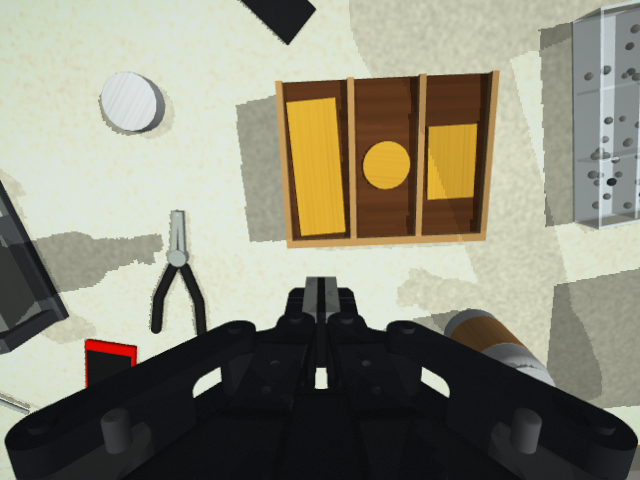

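The tray runs down the picture with its front edge at row 76. The blank spans (287..345, 98..235), at yaw about 0° against the tray's −2.8°, and its centre is near (0.5435, 0.178), 83 mm into the tray. The size and height fit. Descending onto it.

Emit:
{"op": "drive_tool", "data": {
  "deltas": [
    {"offset": [-0.03,-0.001,-0.03],"roll": 4,"grip": 1},
    {"offset": [-0.046,-0.002,-0.08],"roll": 4,"grip": 1},
    {"offset": [-0.046,-0.002,-0.13],"roll": 4,"grip": 1},
    {"offset": [-0.046,-0.002,-0.175],"roll": 4,"grip": 1},
    {"offset": [-0.046,-0.002,-0.19],"roll": 4,"grip": 1}
  ]
}}

```text
time: 12.45
ee_pos: [0.542, 0.1771, 0.0874]
tcp_rot: [-90.5, 0.1, -1.4]
ft_force: [-0.7, 0.0, 1.4]
grip_width: 0.002
```

Emit:
{"op": "drive_tool", "data": {
  "deltas": [
    {"offset": [0,0,0],"roll": 0,"grip": 1},
    {"offset": [0,0,-0.001],"roll": 0,"grip": 1},
    {"offset": [0,0,-0.002],"roll": 0,"grip": 1},
    {"offset": [0,0,-0.003],"roll": 0,"grip": 1},
    {"offset": [0,0,-0.003],"roll": 0,"grip": 1}
  ]
}}

```text
time: 13.08
ee_pos: [0.5438, 0.1777, 0.0874]
tcp_rot: [-90.4, -0.1, -1.4]
ft_force: [-0.3, 0.1, 0.1]
grip_width: -0.001
```

Emit:
{"op": "drive_tool", "data": {
  "deltas": [
    {"offset": [0,0,-0.0005],"roll": 0,"grip": 1},
    {"offset": [0,0,-0.001],"roll": 0,"grip": 1},
    {"offset": [0,0,-0.0015],"roll": 0,"grip": 1},
    {"offset": [0,0,-0.002],"roll": 0,"grip": 1},
    {"offset": [0,0,-0.002],"roll": 0,"grip": 1}
  ]
}}

```text
time: 13.7
ee_pos: [0.5436, 0.1777, 0.0849]
tcp_rot: [-90.4, -0.1, -1.4]
ft_force: [-0.1, -0.3, 0.4]
grip_width: -0.001
```

Emit:
{"op": "drive_tool", "data": {
  "deltas": [
    {"offset": [0,0,-0.0003],"roll": 0,"grip": 1},
    {"offset": [0,0,-0.0006],"roll": 0,"grip": 1},
    {"offset": [0,0,-0.001],"roll": 0,"grip": 1},
    {"offset": [0,0,-0.001],"roll": 0,"grip": 1},
    {"offset": [0,0,-0.001],"roll": 0,"grip": 1}
  ]
}}

```text
time: 14.32
ee_pos: [0.5438, 0.1777, 0.0846]
tcp_rot: [-90.4, -0.1, -1.4]
ft_force: [-1.1, -0.4, 5.1]
grip_width: 0.003
```

Contact at 5 N. I'll press about 1 mm more and drag.

Emit:
{"op": "drive_tool", "data": {
  "deltas": [
    {"offset": [0,0,-0.0005],"roll": 0,"grip": 1},
    {"offset": [0,0,-0.001],"roll": 0,"grip": 1},
    {"offset": [-0.005,0.0002,-0.001],"roll": 0,"grip": 1},
    {"offset": [-0.011,0.0005,-0.001],"roll": 0,"grip": 1},
    {"offset": [-0.018,0.0009,-0.001],"roll": 0,"grip": 1}
  ]
}}

```text
time: 14.95
ee_pos: [0.5275, 0.179, 0.0846]
tcp_rot: [-90.3, -0.4, -1.4]
ft_force: [1.9, -0.2, 7.5]
grip_width: -0.002
```

Emit:
{"op": "drive_tool", "data": {
  "deltas": [
    {"offset": [-0.007,0.0003,0],"roll": 0,"grip": 1},
    {"offset": [-0.014,0.0007,0],"roll": 0,"grip": 1},
    {"offset": [-0.021,0.001,0],"roll": 0,"grip": 1},
    {"offset": [-0.027,0.0013,0],"roll": 0,"grip": 1},
    {"offset": [-0.027,0.0013,0],"roll": 0,"grip": 1}
  ]
}}

```text
time: 15.58
ee_pos: [0.4997, 0.1803, 0.0846]
tcp_rot: [-90.3, -0.3, -1.4]
ft_force: [-0.9, -0.3, 9.4]
grip_width: -0.003
```

```bash
cat > lb.py <<'E'
from h import *
import sys
print(get_obs()["time"])
for c in("top","scene"):
    p=read_camera(c)
    for d in silhouettes(p,"blank_mid")+silhouettes(p,"short_mid")[:1]:
        u=max(cv2.findContours(d["pixels"].astype(np.uint8),0,cv2.CHAIN_APPROX_NONE)[0],key=cv2.contourArea)[:,0]
        r=cv2.minAreaRect(np.array([px2w(p,x,.0625)[:2] for x in u],np.float32)*1000)
        print(c,"sil",np.round(d["centre"]),round(d["confidence"],2),np.round(r[0],1),np.round(r[1],1),round(r[2],2))
    for d in pinpoint(p,"blank_mid"): print(c,"pin",np.round(d["centre"]),round(d["confidence"],2),np.round(px2w(p,d["centre"],.0625),4))
if len(sys.argv)>1: save(p,sys.argv[1])
E
python3 lb.py s2 | grep -v "pin.*-0\."
```

```text
15.575
top sil [268. 338.] 0.98 [333.   92.4] [77.7 32.3] 18.97
top sil [244. 223.] 0.69 [547.6 166.1] [28.8 18.3] 1.87
top sil [409. 351.] 0.57 [ 298.  -172.7] [ 43.8 122.4] 15.19
top sil [147. 336.] 0.56 [313.9 331.7] [43.8 41.1] 10.11
top pin [255. 322.] 0.83 [0.3483 0.126  0.0625]
top pin [167. 333.] 0.66 [0.3201 0.294  0.0625]
top pin [233. 246.] 0.49 [0.4957 0.1779 0.0625]
scene sil [317. 178.] 0.96 [394.3  91. ] [121.9  46.2] 42.13
scene sil [178. 242.] 0.75 [ 347.8 -194.2] [ 44.1 122.2] 15.4
scene sil [358. 144.] 0.61 [369.1 250.5] [ 43.6 120.7] 9.19
scene sil [448. 171.] 0.77 [547.7 311.7] [47.5 70.8] 88.97
scene pin [383. 186.] 0.94 [0.4963 0.1757 0.0625]
scene pin [319. 177.] 0.82 [0.3945 0.0985 0.0625]
scene pin [361. 138.] 0.8 [0.3672 0.2452 0.0625]
```

The blank follows without slip; the measured centre is (0.496, 0.176). About 21 mm to go.

Emit:
{"op": "drive_tool", "data": {
  "deltas": [
    {"offset": [-0.007,0.0003,0],"roll": 0,"grip": 1},
    {"offset": [-0.014,0.0007,0],"roll": 0,"grip": 1},
    {"offset": [-0.021,0.001,0],"roll": 0,"grip": 1},
    {"offset": [-0.021,0.001,0],"roll": 0,"grip": 1},
    {"offset": [-0.021,0.001,0.004],"roll": 0,"grip": 1}
  ]
}}

```text
time: 16.6
ee_pos: [0.4777, 0.1809, 0.0872]
tcp_rot: [-90.4, -0.1, -1.4]
ft_force: [0.3, -0.5, 0.4]
grip_width: 0.003
```

Emit:
{"op": "drive_tool", "data": {
  "deltas": [
    {"offset": [0,0,0.05],"roll": 0,"grip": 1},
    {"offset": [0.03,0,0.1],"roll": 0,"grip": 0.5},
    {"offset": [0.06,0,0.16],"roll": 0,"grip": 0},
    {"offset": [0.08,0,0.18],"roll": 0,"grip": 0},
    {"offset": [0.08,0,0.18],"roll": 0,"grip": 0}
  ]
}}

```text
time: 17.23
ee_pos: [0.5595, 0.181, 0.2681]
tcp_rot: [-90.3, -0.3, -1.5]
ft_force: [-0.7, -0.3, 0.7]
grip_width: 0.851
```

```bash
python3 look.py w5 blank_mid:.0625 tray_edge:.06 disc_mid:.0625; python3 lb.py s3|grep -E "(top|scene) pin"
```

```text
[0.5595 0.181  0.2681] [-90.32  -0.25  -1.45] 17.225
blank_mid [318.4 131.2] 0.98 [0.4786 0.1793 0.0625]
blank_mid [267.4   0.6] 0.73 [0.3713 0.1389 0.0625]
  sil [284.  23.] 0.75 [385.  150.7] [76.4 39.5] 42.43
  sil [320. 126.] 0.64 [478.4 181.7] [ 46.1 129.8] 89.92
tray_edge [391.1 114.7] 0.84 [0.4656 0.2467 0.06  ]
  sil [401. 221.] 0.88 [546.6 247.1] [211.8 165.2] 87.11
disc_mid [389.5 199.8] 0.7 [0.5442 0.2469 0.0625]
  sil [389. 200.] 0.83 [544.7 246.4] [47.1 43.1] 88.62
top pin [410. 352.] 0.64 [ 0.3    -0.1751  0.0625]
top pin [254. 323.] 0.5 [0.3465 0.1269 0.0625]
scene pin [363. 139.] 0.84 [0.3709 0.247  0.0625]
scene pin [320. 176.] 0.83 [0.3948 0.1009 0.0625]
scene pin [179. 245.] 0.75 [ 0.3562 -0.1982  0.0625]
scene pin [378. 181.] 0.56 [0.4782 0.1794 0.0625]
```

View pics/w5.png

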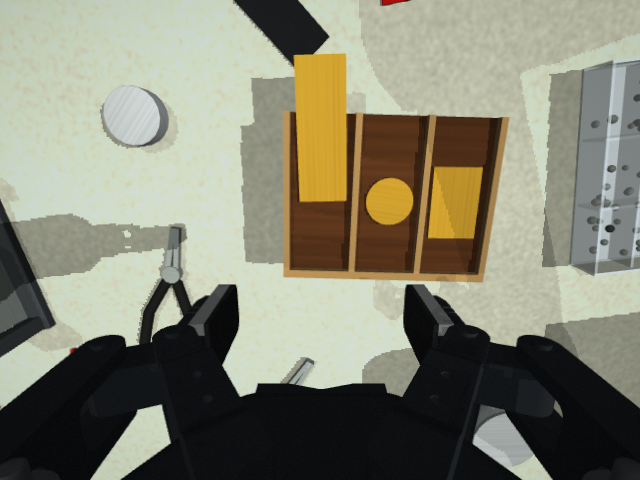

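The picture shows the blank sticking out, its front end at (320,55) and the tray edge at row 115. Centre (0.478, 0.180), yaw 0°, 18 mm into the tray frame. The disc and short plate are unmoved. I'll pinch at x ≈ 0.44, in front of the tray.

Emit:
{"op": "drive_tool", "data": {
  "deltas": [
    {"offset": [-0.06,0,-0.02],"roll": 1.4,"grip": 0},
    {"offset": [-0.119,0,-0.05],"roll": 1.4,"grip": 0},
    {"offset": [-0.119,0,-0.1],"roll": 1.4,"grip": 0},
    {"offset": [-0.119,0,-0.15],"roll": 1.4,"grip": 0},
    {"offset": [-0.119,0,-0.17],"roll": 1.4,"grip": 0}
  ],
  "newtons": 60
}}

```text
time: 18.6
ee_pos: [0.4369, 0.1802, 0.0944]
tcp_rot: [-90.4, 0.1, 0.0]
ft_force: [0.3, -0.3, 0.5]
grip_width: 1.005
```

Emit:
{"op": "drive_tool", "data": {
  "deltas": [
    {"offset": [0,0,-0.01],"roll": 0,"grip": 0},
    {"offset": [0,0,-0.02],"roll": 0,"grip": 0},
    {"offset": [0,0,-0.03],"roll": 0,"grip": 0},
    {"offset": [0,0,-0.037],"roll": 0,"grip": 0},
    {"offset": [0,0,-0.037],"roll": 0,"grip": 0}
  ]
}}

```text
time: 19.23
ee_pos: [0.4385, 0.1808, 0.0597]
tcp_rot: [-90.4, -0.1, -0.0]
ft_force: [0.5, 0.1, -0.9]
grip_width: 1.005
```

```bash
python3 look.py w6 blank_mid:.0625 tray_edge:.06
```

```text
[0.4385 0.1808 0.0597] [-9.038e+01 -7.000e-02 -1.000e-02] 19.225
blank_mid [582.6  39.9] 0.7 [0.3395 0.2631 0.0625]
blank_mid [222.6 100.4] 0.67 [0.3576 0.148  0.0625]
  sil [223.  98.] 0.91 [358.  147.7] [86.4 31. ] 42.75
  sil [537.  46.] 0.7 [342.  251.5] [31.1 61.3] 8.95
  sil [522. 351.] 0.97 [447.2 281.9] [81.3 24.3] 70.25
```

View pics/w6.png

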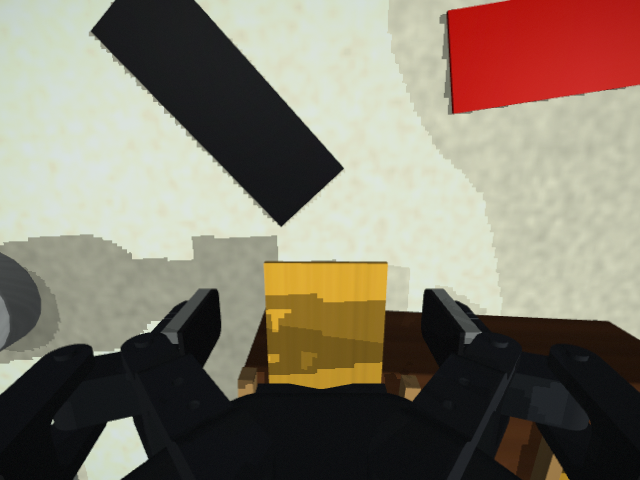

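The blank (265..387) sits well centred between the fingers (218..424). Closing.

Emit:
{"op": "drive_tool", "data": {
  "deltas": [
    {"offset": [0,0,0],"roll": 0,"grip": 0.3},
    {"offset": [0,0,0],"roll": 0,"grip": 0.7},
    {"offset": [0,0,0],"roll": 0,"grip": 1},
    {"offset": [0,0,0],"roll": 0,"grip": 1},
    {"offset": [0,0,0],"roll": 0,"grip": 1}
  ]
}}

```text
time: 20.1
ee_pos: [0.4388, 0.1809, 0.0603]
tcp_rot: [-90.4, -0.1, -0.0]
ft_force: [-1.2, -0.5, 2.9]
grip_width: 0.51
```

Emit:
{"op": "drive_tool", "data": {
  "deltas": [
    {"offset": [0,0,0],"roll": 0,"grip": 1},
    {"offset": [0,0,0],"roll": 0,"grip": 1},
    {"offset": [0,0,0.003],"roll": 0,"grip": 1},
    {"offset": [0,0,0.006],"roll": 0,"grip": 1},
    {"offset": [0,0,0.01],"roll": 0,"grip": 1}
  ]
}}

```text
time: 20.72
ee_pos: [0.4385, 0.1808, 0.07]
tcp_rot: [-90.4, -0.1, -0.0]
ft_force: [0.3, -0.0, -0.5]
grip_width: 0.513
```

Emit:
{"op": "drive_tool", "data": {
  "deltas": [
    {"offset": [0,0,0.02],"roll": 0,"grip": 1},
    {"offset": [0,0,0.05],"roll": 0,"grip": 1},
    {"offset": [0,0,0.08],"roll": 0,"grip": 1},
    {"offset": [0,-0.015,0.105],"roll": 0,"grip": 1},
    {"offset": [0,-0.04,0.12],"roll": 0,"grip": 1}
  ]
}}

```text
time: 21.35
ee_pos: [0.4391, 0.141, 0.1916]
tcp_rot: [-90.3, -0.2, 0.1]
ft_force: [0.3, -0.4, -2.1]
grip_width: 0.51
```

Emit:
{"op": "drive_tool", "data": {
  "deltas": [
    {"offset": [0.01,-0.035,0],"roll": 0,"grip": 1},
    {"offset": [0.02,-0.075,0],"roll": 2,"grip": 1},
    {"offset": [0.03,-0.115,0],"roll": 4,"grip": 1},
    {"offset": [0.04,-0.155,0],"roll": 6,"grip": 1},
    {"offset": [0.05,-0.195,0],"roll": 8,"grip": 1}
  ]
}}

```text
time: 21.98
ee_pos: [0.4888, -0.0555, 0.1902]
tcp_rot: [-90.4, -0.1, 8.1]
ft_force: [0.1, -0.2, -1.6]
grip_width: 0.514
```

Emit:
{"op": "drive_tool", "data": {
  "deltas": [
    {"offset": [0.02,-0.04,0],"roll": 2,"grip": 1},
    {"offset": [0.04,-0.08,0],"roll": 2,"grip": 1},
    {"offset": [0.06,-0.12,0],"roll": 2,"grip": 1},
    {"offset": [0.08,-0.15,-0.01],"roll": 2,"grip": 1},
    {"offset": [0.089,-0.173,-0.02],"roll": 2,"grip": 1}
  ]
}}

```text
time: 22.6
ee_pos: [0.5783, -0.2285, 0.1693]
tcp_rot: [-90.4, -0.1, 10.0]
ft_force: [0.3, 0.3, -1.9]
grip_width: 0.509
```

```bash
python3 - <<'E'
from h import *
o=get_obs();print(np.round(o["ee_pos"],4),np.round(o["tcp_rot"],2),o["time"],o["grip_width"])
q=read_camera("scene")
for l,z in(("stop_face",.06),("bed",.06),("jaw_face",.06),("blank_mid",o["ee_pos"][2]+.001)):
    for d in pinpoint(q,l)[:3]: print(l,np.round(d["centre"]),round(d["confidence"],2),np.round(px2w(q,d["centre"],z),4))
save(q,"s4",(100,150,500,450),2)
E
```

```text
[ 0.5783 -0.2285  0.1693] [-9.036e+01 -9.000e-02  9.960e+00] 22.6 0.5086101688338119
stop_face [299. 391.] 0.76 [ 0.6933 -0.207   0.06  ]
stop_face [423. 185.] 0.41 [0.5436 0.2418 0.06  ]
bed [274. 367.] 0.89 [ 0.6417 -0.2108  0.06  ]
jaw_face [208. 318.] 0.73 [ 0.5089 -0.2382  0.06  ]
blank_mid [248. 327.] 0.97 [ 0.6151 -0.2232  0.1703]
blank_mid [362. 141.] 0.92 [0.4587 0.1429 0.1703]
blank_mid [176. 242.] 0.87 [ 0.4353 -0.2214  0.1703]
```

View pics/s4.png

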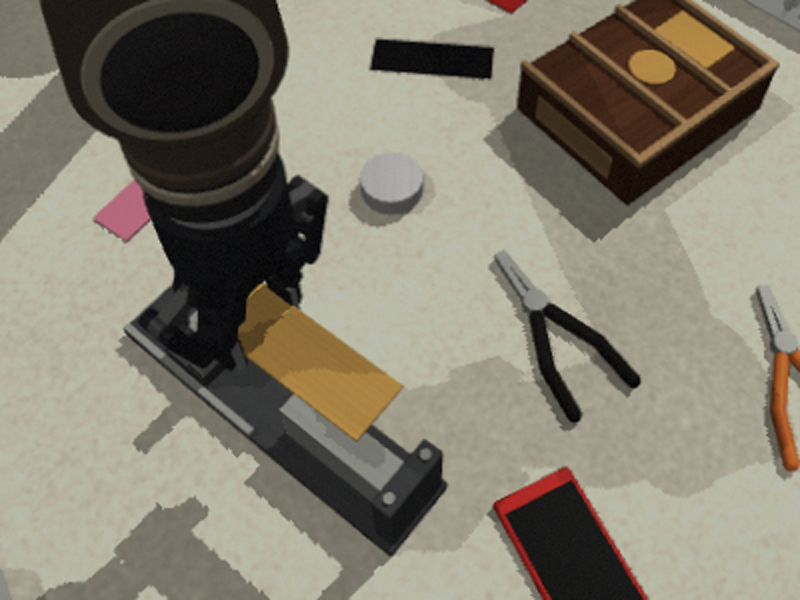

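The scene crop shows the blank held level above the bed, its far end between crop (357,438) and (403,387). The bed's top runs from about (297,400) to (395,473). A quick check of lateral alignment and sag in numbers.

```bash
python3 - <<'E'
from h import *
o=get_obs();q=read_camera("scene")
c=lambda x,y:(100+x/2,150+y/2)
for n,u in(("endR",c(403,387)),("endL",c(357,438))):
    for z in(.15,.16,.17,.18): print(n,z,np.round(px2w(q,u,z),4))
for n,u in(("bed nearL",c(281,406)),("bed farL",c(386,484)),("bed farR",c(407,463))): print(n,np.round(px2w(q,u,.06),4))
E
```

```text
endR 0.15 [ 0.6711 -0.1808  0.15  ]
endR 0.16 [ 0.6747 -0.1836  0.16  ]
endR 0.17 [ 0.6782 -0.1864  0.17  ]
endR 0.18 [ 0.6818 -0.1892  0.18  ]
endL 0.15 [ 0.6785 -0.2254  0.15  ]
endL 0.16 [ 0.6819 -0.2274  0.16  ]
endL 0.17 [ 0.6853 -0.2294  0.17  ]
endL 0.18 [ 0.6887 -0.2313  0.18  ]
bed nearL [ 0.5905 -0.2349  0.06  ]
bed farL [ 0.6883 -0.214   0.06  ]
bed farR [ 0.6865 -0.1926  0.06  ]
```

Alignment agrees within about 1 to 2 mm, and the blank is level. Lowering.

Emit:
{"op": "drive_tool", "data": {
  "deltas": [
    {"offset": [0,0,-0.03],"roll": 0,"grip": 1},
    {"offset": [0,0,-0.06],"roll": 0,"grip": 1},
    {"offset": [0,0,-0.085],"roll": 0,"grip": 1},
    {"offset": [0,0,-0.1],"roll": 0,"grip": 1},
    {"offset": [0,0,-0.105],"roll": 0,"grip": 1}
  ]
}}

```text
time: 23.52
ee_pos: [0.5775, -0.2264, 0.0649]
tcp_rot: [-90.4, -0.1, 10.0]
ft_force: [0.6, 0.4, -1.8]
grip_width: 0.516
```

Emit:
{"op": "drive_tool", "data": {
  "deltas": [
    {"offset": [0,0,0],"roll": 0,"grip": 1},
    {"offset": [0,0,-0.001],"roll": 0,"grip": 1},
    {"offset": [0,0,-0.002],"roll": 0,"grip": 1},
    {"offset": [0,0,-0.003],"roll": 0,"grip": 1},
    {"offset": [0,0,-0.003],"roll": 0,"grip": 1}
  ]
}}

```text
time: 24.15
ee_pos: [0.5777, -0.2271, 0.062]
tcp_rot: [-90.4, -0.1, 10.0]
ft_force: [0.2, -0.7, -1.1]
grip_width: 0.514
```

```bash
python3 lb.py s5|grep -E "sil|pin"; python3 - <<'E'
from h import *
p=read_camera("scene");save(p,"s6",(150,280,350,430),4)
E
```

```text
top sil [252. 325.] 0.89 [344.5 124. ] [124.9  44.6] 41.68
top sil [430. 179.] 0.87 [ 643.5 -215.2] [73.  48.7] 11.71
top sil [167. 332.] 0.69 [320.2 290.7] [ 44.7 123.4] 8.03
top sil [171. 217.] 0.92 [547. 311.] [48.3 70.7] 87.75
top pin [168. 335.] 0.6 [0.3177 0.2932 0.0625]
top pin [256. 322.] 0.58 [0.3474 0.1234 0.0625]
top pin [435. 193.] 0.56 [ 0.6183 -0.2242  0.0625]
scene sil [362. 137.] 0.87 [369.8 250.2] [ 45.3 121.4] 8.92
scene sil [264. 363.] 0.8 [ 624.1 -217.5] [119.2  49. ] 11.35
scene sil [319. 178.] 0.57 [393.7  90.3] [119.3  42.1] 42.82
scene sil [447. 168.] 0.92 [547.5 312.8] [49.2 72.6] 87.8
scene pin [363. 133.] 0.94 [0.357  0.2614 0.0625]
scene pin [318. 178.] 0.63 [0.3963 0.095  0.0625]
scene pin [256. 358.] 0.62 [ 0.6133 -0.2234  0.0625]
```

View pics/s6.png

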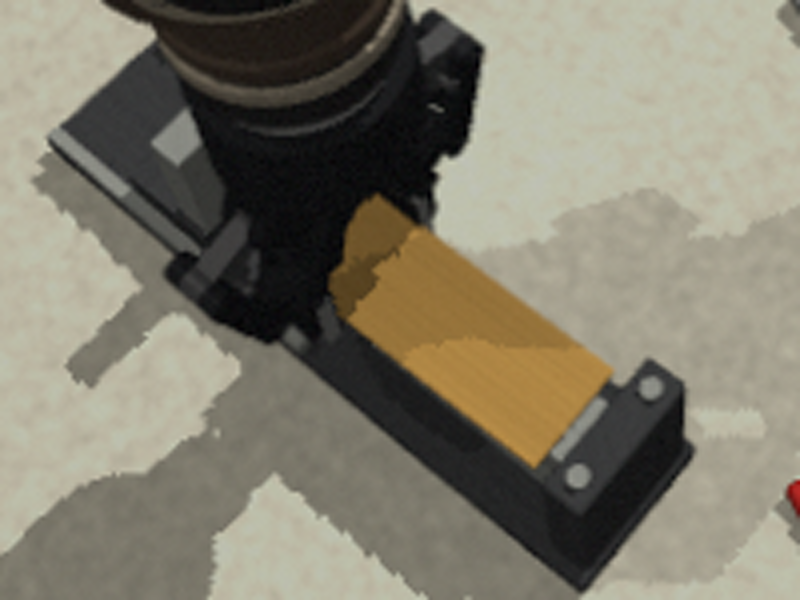

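The blank lies along the bed with about a 10 mm gap to the stop at (580,430). It sits some 2 mm to the +y side, so I'll nudge it by −1.5 mm and finish lowering.

Emit:
{"op": "drive_tool", "data": {
  "deltas": [
    {"offset": [0,-0.0015,0],"roll": 0,"grip": 1},
    {"offset": [0,-0.0015,-0.0004],"roll": 0,"grip": 1},
    {"offset": [0,-0.0015,-0.0008],"roll": 0,"grip": 1},
    {"offset": [0,-0.0015,-0.0012],"roll": 0,"grip": 1},
    {"offset": [0,-0.0015,-0.0012],"roll": 0,"grip": 1}
  ]
}}

```text
time: 25.22
ee_pos: [0.5777, -0.2286, 0.0609]
tcp_rot: [-90.4, -0.1, 10.0]
ft_force: [-0.2, 1.0, -0.6]
grip_width: 0.517
```

Emit:
{"op": "drive_tool", "data": {
  "deltas": [
    {"offset": [0,0,-0.0005],"roll": 0,"grip": 1},
    {"offset": [0,0,-0.001],"roll": 0,"grip": 1},
    {"offset": [0,0,-0.001],"roll": 0,"grip": 1},
    {"offset": [0,0,-0.001],"roll": 0,"grip": 1},
    {"offset": [0,0,-0.001],"roll": 0,"grip": 1}
  ]
}}

```text
time: 25.85
ee_pos: [0.5778, -0.2287, 0.0605]
tcp_rot: [-90.4, -0.1, 10.0]
ft_force: [-2.3, -0.2, 6.0]
grip_width: 0.514
```

It is on the bed. Let go.

Emit:
{"op": "drive_tool", "data": {
  "deltas": [
    {"offset": [0,0,0.001],"roll": 0,"grip": 1},
    {"offset": [0,0,0.001],"roll": 0,"grip": 0.3},
    {"offset": [0,0,0.001],"roll": 0,"grip": 0.1},
    {"offset": [0,0,0.001],"roll": 0,"grip": 0},
    {"offset": [0,0,0.001],"roll": 0,"grip": 0}
  ]
}}

```text
time: 26.48
ee_pos: [0.5777, -0.2286, 0.0607]
tcp_rot: [-90.4, -0.1, 10.0]
ft_force: [-0.4, -0.3, -0.2]
grip_width: 1.004
```

Emit:
{"op": "drive_tool", "data": {
  "deltas": [
    {"offset": [0,0,0],"roll": 0,"grip": 0},
    {"offset": [0,0,0.02],"roll": 0,"grip": 0},
    {"offset": [0,0,0.06],"roll": 0,"grip": 0},
    {"offset": [-0.04,-0.007,0.1],"roll": 0,"grip": 0.3},
    {"offset": [-0.09,-0.016,0.13],"roll": 0,"grip": 0.8}
  ]
}}

```text
time: 27.1
ee_pos: [0.4876, -0.2448, 0.1924]
tcp_rot: [-90.4, -0.2, 10.1]
ft_force: [0.2, -0.8, 1.7]
grip_width: 0.604
```

Emit:
{"op": "drive_tool", "data": {
  "deltas": [
    {"offset": [-0.04,-0.007,0],"roll": 0,"grip": 1},
    {"offset": [-0.06,-0.011,0],"roll": 0,"grip": 1},
    {"offset": [-0.06,-0.011,0],"roll": 0,"grip": 1},
    {"offset": [-0.06,-0.011,0],"roll": 0,"grip": 1},
    {"offset": [-0.06,-0.011,0],"roll": 0,"grip": 1}
  ]
}}

```text
time: 27.72
ee_pos: [0.4286, -0.2555, 0.1903]
tcp_rot: [-90.3, -0.1, 10.0]
ft_force: [-0.2, -0.1, 0.2]
grip_width: -0.0
```

```bash
python3 - <<'E'
from h import *
print(get_obs()["time"])
for c in("top","scene"):
    p=read_camera(c)
    for d in silhouettes(p,"blank_mid"):
        u=max(cv2.findContours(d["pixels"].astype(np.uint8),0,cv2.CHAIN_APPROX_NONE)[0],key=cv2.contourArea)[:,0]
        r=cv2.minAreaRect(np.array([px2w(p,x,.0625)[:2] for x in u],np.float32)*1000)
        if r[0][0]>500: print(c,"sil",np.round(d["centre"]),round(d["confidence"],2),np.round(r[0],1),np.round(r[1],1),round(r[2],2))
    for l in("blank_mid","stop_face","bed","jaw_face"):
        for d in pinpoint(p,l):
            w=px2w(p,d["centre"],.0612)
            if w[0]>.45 and w[1]<-.1: print(c,l,np.round(d["centre"]),round(d["confidence"],2),np.round(w,4))
E
```

```text
27.725
top sil [434. 197.] 0.93 [ 613.9 -222.1] [127.8  46. ] 11.02
top blank_mid [433. 196.] 0.62 [ 0.6124 -0.2206  0.0612]
top stop_face [425. 160.] 0.57 [ 0.6886 -0.205   0.0612]
top bed [429. 186.] 0.87 [ 0.6345 -0.2116  0.0612]
top jaw_face [442. 250.] 0.76 [ 0.5031 -0.2366  0.0612]
top jaw_face [436. 195.] 0.55 [ 0.6143 -0.2259  0.0612]
scene sil [256. 359.] 0.82 [ 616.7 -221.4] [132.3  49.7] 10.85
scene blank_mid [258. 359.] 0.95 [ 0.6159 -0.2216  0.0612]
scene stop_face [300. 391.] 0.67 [ 0.6947 -0.2059  0.0612]
scene bed [208. 317.] 0.2 [ 0.5085 -0.2377  0.0612]
scene jaw_face [205. 318.] 0.71 [ 0.5065 -0.2422  0.0612]
```

The blank lies centred within about 2 mm at 10–11°, about 12 mm short of home. Now down behind the jaw with the fingers shut.

Emit:
{"op": "drive_tool", "data": {
  "deltas": [
    {"offset": [0,0,-0.03],"roll": 0,"grip": 1},
    {"offset": [0,0,-0.07],"roll": 0,"grip": 1},
    {"offset": [0,0,-0.1],"roll": 0,"grip": 1},
    {"offset": [0,0,-0.118],"roll": 0,"grip": 1},
    {"offset": [0.01,0.0017,-0.118],"roll": 0,"grip": 1}
  ]
}}

```text
time: 28.95
ee_pos: [0.4367, -0.2534, 0.0716]
tcp_rot: [-90.3, 0.0, 9.9]
ft_force: [0.4, -0.4, 0.1]
grip_width: -0.003
```

Emit:
{"op": "drive_tool", "data": {
  "deltas": [
    {"offset": [0.01,0.0017,0],"roll": 0,"grip": 1},
    {"offset": [0.02,0.0035,0],"roll": 0,"grip": 1},
    {"offset": [0.03,0.0052,0],"roll": 0,"grip": 1},
    {"offset": [0.04,0.007,0],"roll": 0,"grip": 1},
    {"offset": [0.05,0.0088,0],"roll": 0,"grip": 1}
  ]
}}

```text
time: 29.58
ee_pos: [0.4882, -0.2451, 0.0729]
tcp_rot: [-90.4, -0.1, 10.0]
ft_force: [-6.1, -1.1, 5.7]
grip_width: -0.001
```

Emit:
{"op": "drive_tool", "data": {
  "deltas": [
    {"offset": [0.005,0.0009,0],"roll": 0,"grip": 1},
    {"offset": [0.011,0.0019,0],"roll": 0,"grip": 1},
    {"offset": [0.017,0.003,0],"roll": 0,"grip": 1},
    {"offset": [0.023,0.0041,0],"roll": 0,"grip": 1},
    {"offset": [0.028,0.0049,0],"roll": 0,"grip": 1}
  ]
}}

```text
time: 30.2
ee_pos: [0.5161, -0.2402, 0.073]
tcp_rot: [-90.4, -0.1, 10.0]
ft_force: [-3.1, 0.4, 4.6]
grip_width: 0.002
```

Emit:
{"op": "drive_tool", "data": {
  "deltas": [
    {"offset": [0.003,0.0005,0],"roll": 0,"grip": 1},
    {"offset": [0.006,0.001,0],"roll": 0,"grip": 1},
    {"offset": [0.009,0.0016,0],"roll": 0,"grip": 1},
    {"offset": [0.012,0.0021,0],"roll": 0,"grip": 1},
    {"offset": [0.015,0.0026,0],"roll": 0,"grip": 1}
  ]
}}

```text
time: 30.82
ee_pos: [0.531, -0.2375, 0.073]
tcp_rot: [-90.4, -0.1, 10.0]
ft_force: [-3.7, -0.1, 5.8]
grip_width: 0.001
```

Emit:
{"op": "drive_tool", "data": {
  "deltas": [
    {"offset": [0.001,0.0002,0],"roll": 0,"grip": 1},
    {"offset": [0.002,0.0004,0],"roll": 0,"grip": 1},
    {"offset": [0.003,0.0005,0],"roll": 0,"grip": 1},
    {"offset": [0.004,0.0007,0],"roll": 0,"grip": 1},
    {"offset": [0.004,0.0007,0],"roll": 0,"grip": 1}
  ]
}}

```text
time: 31.45
ee_pos: [0.535, -0.2368, 0.073]
tcp_rot: [-90.4, -0.1, 10.0]
ft_force: [-2.7, 0.1, 5.6]
grip_width: -0.001
```

Emit:
{"op": "drive_tool", "data": {
  "deltas": [
    {"offset": [0.001,0.0002,0],"roll": 0,"grip": 1},
    {"offset": [0.002,0.0004,0],"roll": 0,"grip": 1},
    {"offset": [0.003,0.0005,0],"roll": 0,"grip": 1},
    {"offset": [0.004,0.0007,0],"roll": 0,"grip": 1},
    {"offset": [0.004,0.0007,0],"roll": 0,"grip": 1}
  ]
}}

```text
time: 32.08
ee_pos: [0.5383, -0.2362, 0.073]
tcp_rot: [-90.4, -0.0, 10.0]
ft_force: [-6.1, -0.0, 6.9]
grip_width: -0.0
```

```bash
python3 - <<'E'
from h import *
q=read_camera("scene");save(q,"s7",(150,280,350,430),4)
E
```

```text
(no output)
```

View pics/s7.png

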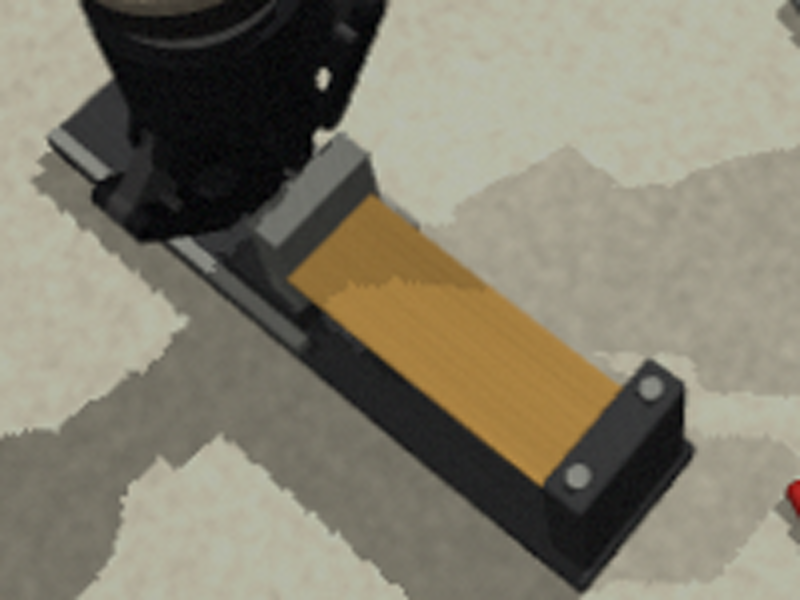

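The jaw (310,190) touches the blank's near end, and the far end has reached the foot of the stop. The force is rising, so I'll press more firmly.

Emit:
{"op": "drive_tool", "data": {
  "deltas": [
    {"offset": [0.0005,0.0001,0],"roll": 0,"grip": 1},
    {"offset": [0.001,0.0002,0],"roll": 0,"grip": 1},
    {"offset": [0.0015,0.0003,0],"roll": 0,"grip": 1},
    {"offset": [0.002,0.0004,0],"roll": 0,"grip": 1},
    {"offset": [0.002,0.0004,0],"roll": 0,"grip": 1}
  ]
}}

```text
time: 32.75
ee_pos: [0.5384, -0.2362, 0.073]
tcp_rot: [-90.4, 0.2, 9.9]
ft_force: [-13.6, -1.6, 10.6]
grip_width: -0.003
```

Motion has stopped at 13.6 N, so the blank is home. I'll back off.

Emit:
{"op": "drive_tool", "data": {
  "deltas": [
    {"offset": [-0.005,-0.0009,0],"roll": 0,"grip": 1},
    {"offset": [-0.02,-0.0035,0],"roll": 0,"grip": 1},
    {"offset": [-0.05,-0.009,0.01],"roll": 0,"grip": 1},
    {"offset": [-0.09,-0.016,0.06],"roll": 0,"grip": 1},
    {"offset": [-0.12,-0.021,0.12],"roll": 0,"grip": 1}
  ]
}}

```text
time: 33.38
ee_pos: [0.4212, -0.2558, 0.1868]
tcp_rot: [-90.2, 0.0, 10.0]
ft_force: [0.7, -0.1, 1.5]
grip_width: -0.006
```

Emit:
{"op": "drive_tool", "data": {
  "deltas": [
    {"offset": [-0.03,0,0.03],"roll": 0,"grip": 1},
    {"offset": [-0.05,0,0.05],"roll": 0,"grip": 1},
    {"offset": [-0.05,0,0.05],"roll": 0,"grip": 1},
    {"offset": [-0.05,0,0.05],"roll": 0,"grip": 1},
    {"offset": [-0.05,0,0.05],"roll": 0,"grip": 1}
  ]
}}

```text
time: 34.0
ee_pos: [0.3738, -0.2561, 0.2356]
tcp_rot: [-90.3, -0.0, 10.0]
ft_force: [-1.2, 0.5, -0.9]
grip_width: -0.003
```

```bash
python3 - <<'E'
from h import *
print(get_obs()["time"])
for c in("top","scene"):
    p=read_camera(c)
    for d in silhouettes(p,"blank_mid"):
        u=max(cv2.findContours(d["pixels"].astype(np.uint8),0,cv2.CHAIN_APPROX_NONE)[0],key=cv2.contourArea)[:,0]
        r=cv2.minAreaRect(np.array([px2w(p,x,.0625)[:2] for x in u],np.float32)*1000)
        if r[0][0]>500: print(c,"sil",np.round(d["centre"]),round(d["confidence"],2),np.round(r[0],1),np.round(r[1],1),round(r[2],2))
    for l in("blank_mid","stop_face","jaw_face"):
        for d in pinpoint(p,l):
            w=px2w(p,d["centre"],.0612)
            if w[0]>.45 and w[1]<-.1: print(c,l,np.round(d["centre"]),round(d["confidence"],2),np.round(w,4))
save(p,"s8",(150,280,350,430),4)
E
```

```text
34.0
top sil [435. 191.] 0.89 [ 629.1 -220.3] [124.9  47.4] 9.61
top blank_mid [433. 188.] 0.84 [ 0.6286 -0.2197  0.0612]
top blank_mid [438. 223.] 0.21 [ 0.5566 -0.2308  0.0612]
top stop_face [424. 162.] 0.88 [ 0.6851 -0.2025  0.0612]
top jaw_face [439. 226.] 0.73 [ 0.551  -0.2312  0.0612]
top jaw_face [433. 191.] 0.51 [ 0.6229 -0.2201  0.0612]
scene sil [222. 332.] 0.65 [ 558.5 -231.9] [47.8 71.4] 10.27
scene sil [261. 363.] 0.63 [ 625.5 -220.5] [126.9  47.7] 10.77
scene blank_mid [265. 366.] 0.6 [ 0.6314 -0.2198  0.0612]
scene jaw_face [233. 339.] 0.83 [ 0.5646 -0.2306  0.0612]
```

```bash
python3 -c "from station import *;print(job_done())"
```

```text
the job is handed in; nothing more can be done
None
```

I've handed the job in at 34 s of the 64 s allowed. The hand-in gives no verdict.

- **Sliding out:** I dragged the blank with at most about 10 N of fingertip pressure until it stuck out about 47 mm, with its centre about 18 mm into the tray frame.
- **Carrying and laying down:** I pinched it by its long sides in front of the tray, laid it on the bed about 12 mm short of the stop and let go.
- **Clamping:** I pushed the jaw until motion stopped. The arm then felt 13.6 N, so roughly 10 N on the blank after jaw friction.

**Last checks:**
- **Blank position:** its centre measures about (0.629, −0.220), at 9.6–10.8° against a fixture at roughly 10°. Before the jaw push it was centred within about 2–3 mm, and it appears unchanged.
- **Fit between jaw and stop:** one end is at the jaw and the arm clear of everything. That it is home against the stop rests mainly on the stalled push, because the stop hides that end from the camera.
- **Other brass pieces:** both were unmoved when I last measured them, the short plate while the blank was over the bed and the disc after the slide.

**What went wrong or disagreed:**
- **Wrist limit:** early on the last joint hit its 180° limit and left the tool tilted 4.2°. I worked that down to about 0.4° before touching anything.
- **Jaw and stop points:** the last camera estimates for these scatter by up to about 14 mm between views, and the scene view did not find the stop at all.
- **Last picture:** it could not be viewed because the 12-picture limit was reached, so the final state was checked in numbers only.

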